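# Ring for the pastry cook and point out the upside-down mould

## Robot

A 6-joint arm with a two-finger parallel gripper is mounted at the origin on the work surface. World frame = base frame: x ahead of the robot, y to its left, z up, the work surface at z = 0. Lengths are in m, angles in degrees, forces in N, time in s.
With the tool pointing down it reaches from about 0.375 to 0.9 m from the base axis. Payload 3.1 kg.
Tool frame: the origin (TCP) lies at the very end of the fingers, on their centre line; the grasp point (between the pads) lies 19 mm behind it (bot.hold_point_z is the z of the grasp point in the tool frame, in m); z points along the fingers, y is the line along which they close (so a half turn about z gives the same grasp; the last joint's range is limited). The gripper opens to 87 mm and grips with 3 to 60 N. Pads are 19 mm wide; open, the fingers measure 117 mm over their backs; the gripper's body (75 mm by 190 mm) begins 51 mm behind the grasp point.
Start: joints at [56.637, 30.224, 82.088, -0, 67.689, -10.227], TCP at [0.246, 0.575, 0.223] pointing down, gripper open.
Joint ranges: [-176.69, 176.69], [-43.24, 126.21], [12.49, 139.97], [-82, 262], [0, 151.66], [-163.58, 163.58]. Speed limits (degrees/s): [159.86, 159.86, 180, 180, 180, 180].

## Interface

Orientations are given as a 3x3 rotation matrix whose columns are the frame's x, y, z axes.
In Python, from rig import bot, capture, camera_model gives the robot as it stands.
- The arm moves only by the tool apply_moves, never from a script. Its argument "plan" is text: rows parted by semicolons, each of 6 numbers parted by spaces: the shift along the tool's x, y, z in units of 0.05 m (1.0 is 0.05 m), then the turn, a rotation vector about the tool's x, y, z in units of 360 degrees (1.0 is 360 degrees). In form: dx dy dz ax ay az; .... A call has 1 to 10 rows; each row shifts and turns the commanded pose from where the row before left it, along the tool's axes as they then stand; what a row does not reach is not made up. A row lasts 1/12 s, in which the tool goes at most 41.7 mm and 7.16 degrees, less where a joint would pass 70% of its speed; a pose out of reach is approached as far as the arm can. A call with a number of a shift or a turn outside -1 to 1 is refused whole. A call with a gripper value outside its range is refused whole. "gripper" is the gripper command: -1 is shut, 1 is fully open, values between are in proportion, set as the call begins (left out, the last holds). The fingers move at their own pace and stop on an object; the grip force is fixed at half the most. Time passes only in rows, so rows that do not move let the fingers close. It gives the time, the measured TCP pose, the force, the opening and the grip force at its end, in the units of the state.
- bot.read_state(): the state, without advancing time (a new reading comes with each control period).
- capture(name): name is "side" or "top"; returns the picture (384x512x3 uint8, red, green, blue); there is no depth.
- camera_model(name): a dict with "vertical_fov" (degrees; the focal length in pixels is half the picture's height over the tangent of half this angle, whatever the lens; pixels are square), "cx", "cy" (the principal point, pixels), "dist" ([k1, k2, p1, p2, k3] as OpenCV has them; the pictures are not rectified), "position" and "rotation" of the camera in the world. Camera axes: x right, y down, z forward; pixel columns grow to the right and rows downward; lengths in m; the calibration is good to about 2 mm. A picture is of the moment at which its call begins. camera_model takes no time and is no camera call.
- bot.hand_in(): hands the job in; it is judged then, once.
The state is a dict: "time_s": time; "joint_positions": joint angles; "qvel": joint speeds; "tau": joint torques, N m; "position": TCP position; "tcp_rot": TCP orientation; "force": force on the tool from outside, world axes, zero at the start; "moment": the same for the moment, N m; "opening": opening from 0.0 (shut) to 1.0 (fully open); "grasp_force": force on a finger pad.
Only numpy, scipy, OpenCV 4.12 (cv2) and the standard library are available. Lean on these libraries where they do the work, as an engineer would, in place of code of your own. Each camera call takes 0.05 s, during which the arm holds its last target. There are 200 camera calls.

## Task

Ring the counter bell by pressing its plunger all the way down with the fingertips and letting it go, not hard. Then point out to the cook the one mould on the baking sheet that stands upside down: bring the fingertips from above to two or three centimetres over the middle of it without touching it, and keep still there, for two seconds or more and to the end, so that you finish still pointing. Do not touch, shift or pick up any mould, do not bring the fingertips low over any of the other moulds, and leave the jar, bowl and spatula where they are.

Things in the scene. Friction and masses are not known exactly. Their poses are not given: they have to be found in the camera images.
- bell: Counter call bell fixed to the bench: black foot 84 mm across and 10 mm high, steel dome 74 mm across up to 42 mm, a steel plunger standing out of its top. Origin on the bench at the centre of its foot, z up. It stands to the left or the right of the baking sheet; the jar stands on the other side.
- bell_top (a point): Centre of the upper face of the bell's plunger, a round steel cap 20 mm across and 6 mm thick, 55 mm above the bench when up; under the cap is a 7 mm gap to the dome. Press it straight down.
- bell_plunger (a joint): Travel of the bell's plunger in m: 0 up, 0.005 fully down (the bell has rung from 0.0035). A spring returns it: 1.5 N at the start of the travel, 4 N at the bottom, then a hard stop.
- tray: Dark steel baking sheet fixed on the bench, 225 x 315 mm, floor 4 mm thick, rim 14 mm high. Origin at the centre of its underside, x across its short side, z up. Six moulds stand on it loosely in two rows of three, about 100 mm apart.
- mould_inverted: The upside-down mould: a round aluminium mould with its mouth down and its closed, flat 58 mm foot up, 72 mm across at the bottom, 36 mm high. Origin at the centre of its underside (on the sheet's floor, 4 mm above the bench), z up, so the middle of the foot lies 36 mm above the origin. It can be in any of the six places.
- mould_1: One of five equal moulds the right way up: round, aluminium, empty, 72 mm across at the open top, 58 mm at the foot, 36 mm high. Origin at the centre of its underside (4 mm above the bench), z up.
- mould_2: One of five equal moulds the right way up: round, aluminium, empty, 72 mm across at the open top, 58 mm at the foot, 36 mm high. Origin at the centre of its underside (4 mm above the bench), z up.
- mould_3: One of five equal moulds the right way up: round, aluminium, empty, 72 mm across at the open top, 58 mm at the foot, 36 mm high. Origin at the centre of its underside (4 mm above the bench), z up.
- mould_4: One of five equal moulds the right way up: round, aluminium, empty, 72 mm across at the open top, 58 mm at the foot, 36 mm high. Origin at the centre of its underside (4 mm above the bench), z up.
- mould_5: One of five equal moulds the right way up: round, aluminium, empty, 72 mm across at the open top, 58 mm at the foot, 36 mm high. Origin at the centre of its underside (4 mm above the bench), z up.
- jar: Bystander: closed glass jar with a steel lid, 62 mm across, 95 mm high, upright. Origin at the centre of its underside.
- bowl: Bystander: small white bowl, 90 mm across, 40 mm high. Origin at the centre of its underside.
- spatula: Bystander: spatula 250 mm long, lying on the bench beyond the baking sheet. Origin near its middle, on the bench.
There are look-alikes about, which are no part of the job. What is shaped like the mould_3 but yellow is not meant. Leave any purple look-alike of the mould_2 alone.

How it is judged:
By the outcome, as a careful person would: the job done as asked, in the order asked, and still so for the second after the job is handed in, with the robot touching nothing.
It also fails if it takes over 42 s, if anything falls off the work surface, if the arm or the gripper's body presses on something with over 40 N, if the wrist force passes 120 N, or if a joint passes its speed limit or range.

## Working session

There is one attempt and no reset: what is moved stays moved. The work goes in short steps, Python scripts to look and compute and a tool call to move; the robot and the scene stay as the last step left them, time stands still between calls to the robot, and variables do not carry over. Pictures are saved under pics/ and viewed, at most 10 in all, crops included, and the job is handed in when it is done.

Besides the shell and the picture viewer there is one more tool, called after "Emit:" in YAML: its name, and indented under it one key for each argument. apply_moves: Moves the arm, as the interface text tells. Its arguments: {"type":"object","properties":{"plan":{"type":"string"},"gripper":{"type":"number"}},"required":["plan"]}

```bash
mkdir -p pics
python3 - <<'E'
from rig import bot,capture,camera_model
import cv2
for n in("top","side"):
    cv2.imwrite(f"pics/{n}0.png",cv2.resize(capture(n)[:,:,::-1],(800,600),interpolation=cv2.INTER_CUBIC))
    print(camera_model(n))
s=bot.read_state();print(s)
E
```

```text
{'vertical_fov': 56.161873789511354, 'cx': 246.14563316159948, 'cy': 186.9932253784857, 'dist': array([-0.09780348,  0.        ,  0.        ,  0.        ,  0.        ]), 'position': array([0.48524548, 0.01098755, 0.97026065]), 'rotation': array([[-0.00645345, -0.99184854,  0.12725893],
       [-0.99997468,  0.00678256,  0.00215301],
       [-0.00299861, -0.12724182, -0.99186719]])}
{'vertical_fov': 54.75508839212238, 'cx': 254.89594153715348, 'cy': 192.1802529365779, 'dist': array([-0.04106265,  0.        ,  0.        ,  0.        ,  0.        ]), 'position': array([0.28026719, 0.51747307, 0.6515753 ]), 'rotation': array([[-0.82695669, -0.37674148,  0.41738291],
       [-0.56200292,  0.57652599, -0.59310243],
       [-0.01718581, -0.72504044, -0.68849184]])}
{'time_s': 0.1, 'joint_positions': array([ 5.66378272e+01,  3.02752927e+01,  8.21477635e+01, -5.13110749e-04,
        6.76876324e+01, -1.02282811e+01]), 'qvel': array([-0.04741525, -0.19809702, -0.20438028, -0.03521378,  0.16653072,
       -0.01144481]), 'tau': array([-2.94248457e-04, -4.40986776e+01, -1.77151072e+01,  6.34948723e-02,
        5.34177327e-02, -5.72699469e-05]), 'position': array([0.24517868, 0.57420717, 0.22165885]), 'tcp_rot': array([[-9.19590423e-01,  3.92877004e-01, -1.05547753e-03],
       [ 3.92878279e-01,  9.19589060e-01, -1.61808305e-03],
       [ 3.34897964e-04, -1.90264787e-03, -9.99998134e-01]]), 'force': array([-0.28851117, -0.21086618,  0.02311249]), 'moment': array([0.01541356, 0.00385373, 0.02208555]), 'grasp_force': 0.0, 'opening': 0.9994913599847634}
```

View pics/top0.png

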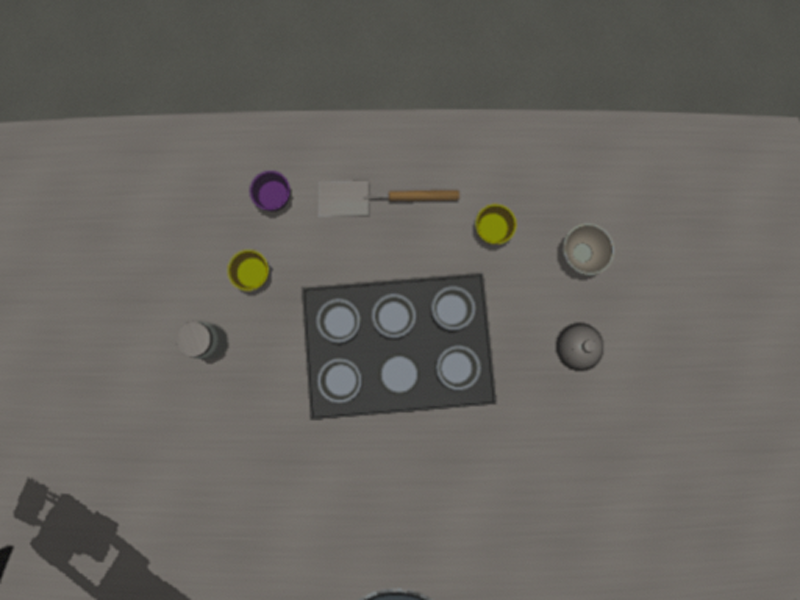

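View pics/side0.png

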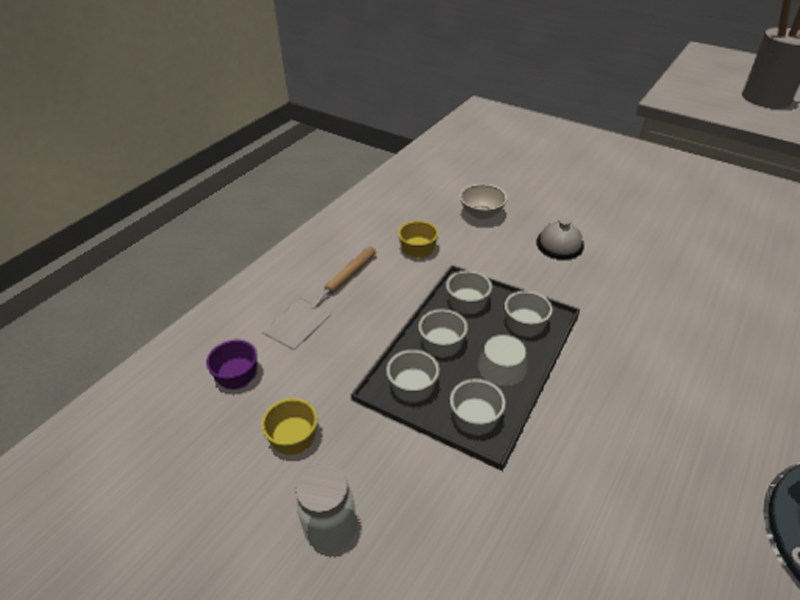

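The top view shows the bell at (581,346) with its plunger at (589,346), and six moulds on the sheet. The moulds are at (338,321), (394,316), (453,308), (340,381), (399,374) and (458,367). Only (399,374), seen at (505,350) in the side view, has a plain closed disc and flares downward, so it is the inverted one. I'll confirm it in a crop and compute positions.

```bash
cat > h.py <<'E'
import numpy as np,cv2
from rig import camera_model
def KD(n):
    m=camera_model(n);f=192/np.tan(np.radians(m["vertical_fov"]/2))
    return np.array([[f,0,m["cx"]],[0,f,m["cy"]],[0,0,1]]),m["dist"],m
def pix2w(n,u,v,z):
    K,D,m=KD(n);p=cv2.undistortPoints(np.array([[[u,v]]],float),K,D)[0,0]
    d=m["rotation"]@[p[0],p[1],1];return m["position"]+d*(z-m["position"][2])/d[2]
E
python3 - <<'E'
from h import *
from rig import capture
t=capture("top");s=capture("side")
a=cv2.resize(t[170:280,180:400,::-1],(800,400),interpolation=cv2.INTER_CUBIC)
b=cv2.resize(s[130:300,215:395,::-1],None,fx=2,fy=2,interpolation=cv2.INTER_CUBIC)
b2=cv2.resize(s[135:165,340:380,::-1],(240,180),interpolation=cv2.INTER_CUBIC)
b3=cv2.resize(t[205:240,350:390,::-1],(200,175),interpolation=cv2.INTER_CUBIC)
c=np.zeros((600,800,3),np.uint8);c[:280,:]=a[120:400]
c[280:600,:360]=b[:320];c[280:460,380:620]=b2;c[280:455,600:800]=b3
cv2.imwrite("pics/crop.png",c)
k=512/800
for n,p,z in[("top",(589,346),.055),("side",(564.5,222),.055),("top",(399.5,374),.04),("side",(505,349),.04)]:
    print(n,p,pix2w(n,(p[0]+.5)*k-.5,(p[1]+.5)*k-.5,z).round(4))
# foot disc centroid in the top view
g=cv2.cvtColor(t,cv2.COLOR_RGB2GRAY);l,lab,st,ce=cv2.connectedComponentsWithStats((g>110).astype(np.uint8))
i=lab[239,255];print(st[i],ce[i],pix2w("top",*ce[i],.04).round(4))
E
```

```text
top (589, 346) [ 0.5117 -0.3217  0.055 ]
side (564.5, 222) [ 0.5118 -0.3184  0.055 ]
top (399.5, 374) [ 0.4695 -0.0101  0.04  ]
side (505, 349) [ 0.4702 -0.0095  0.04  ]
[245 229  22  22 376] [255.04255319 239.16489362] [ 0.4696 -0.0089  0.04  ]
```

View pics/crop.png

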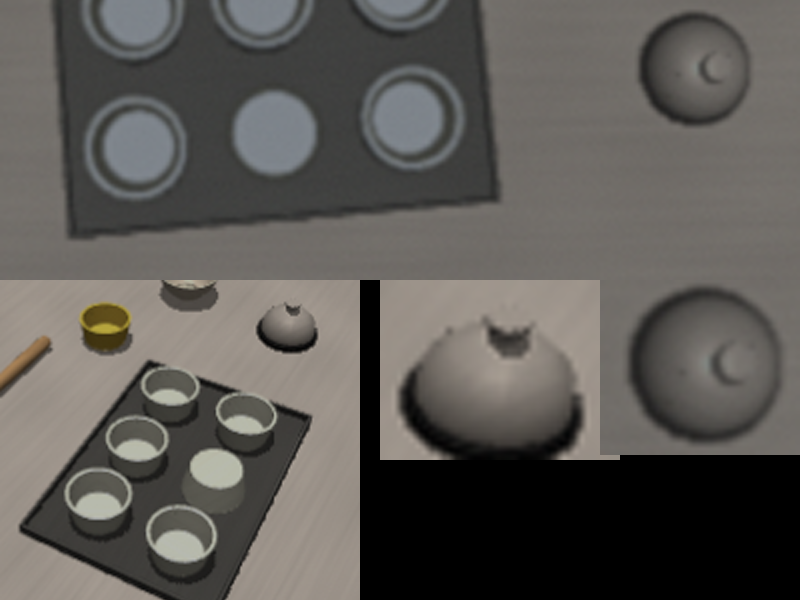

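The crop confirms it: the mould at top-view (399,374) is the only one with no rim ring, and the side view shows its closed foot up. The bell top is at about (0.512, -0.320). I'll shut the gripper and travel high.

Emit:
apply_moves:
  plan: "-0.3 -0.25 0 0 0 0;-0.55 -0.5 0 0 0 0;-0.55 -0.5 0 0 0 0;-0.55 -0.5 0 0 0 0;-0.55 -0.5 0 0 0 0;-0.55 -0.5 0 0 0 0;-0.55 -0.5 0 0 0 0;-0.55 -0.5 0 0 0 0;-0.55 -0.5 0 0 0 0;-0.55 -0.5 0 0 0 0"
  gripper: -1

```text
time_s: 1.03
position: [0.3939, 0.2515, 0.2226]
tcp_rot: [[-0.92, 0.393, 0.0], [0.393, 0.92, 0.0], [-0.0, 0.0, -1.0]]
force: [1.4, -0.5, 0.0]
opening: 0.324
grasp_force: 0.0
```

Emit:
apply_moves:
  plan: "-0.4 -0.57 0 0 0 0;-0.4 -0.57 0 0 0 0;-0.4 -0.57 0 0 0 0;-0.4 -0.57 0 0 0 0;-0.4 -0.57 0 0 0 0;-0.4 -0.57 0 0 0 0;-0.4 -0.57 0 0 0 0;-0.4 -0.57 0 0 0 0;-0.4 -0.57 0 0 0 0;-0.4 -0.57 0 0 0 0"

```text
time_s: 1.87
position: [0.4655, -0.0892, 0.2226]
tcp_rot: [[-0.919, 0.393, 0.0], [0.393, 0.919, 0.0], [-0.0, 0.0, -1.0]]
force: [0.9, -0.7, 0.1]
opening: 0.005
grasp_force: 0.0
```

Emit:
apply_moves:
  plan: "-0.4 -0.57 0 0 0 0;-0.4 -0.57 0 0 0 0;-0.4 -0.57 0.2 0 0 0;-0.4 -0.57 0.3 0 0 0;-0.4 -0.57 0.3 0 0 0;-0.3 -0.5 0.3 0 0 0;-0.1 -0.2 0.2 0 0 0;0 0 0 0 0 0;0 0 0 0 0 0;0 0 0 0 0 0"

```text
time_s: 2.7
position: [0.5058, -0.2961, 0.1579]
tcp_rot: [[-0.92, 0.392, -0.001], [0.392, 0.92, 0.001], [0.001, 0.001, -1.0]]
force: [0.2, -0.3, 1.0]
opening: 0.003
grasp_force: 0.0
```

Emit:
apply_moves:
  plan: "-0.15 -0.2 0.2 0 0 0;-0.15 -0.2 0.2 0 0 0;0 0 0.3 0 0 0;0 0 0.3 0 0 0;0 0 0.2 0 0 0;0 0 0.1 0 0 0;0 0 0 0 0 0;0 0 0 0 0 0;0 0 0 0 0 0"

```text
time_s: 3.45
position: [0.5126, -0.3225, 0.0932]
tcp_rot: [[-0.92, 0.393, 0.001], [0.393, 0.92, -0.001], [-0.001, -0.001, -1.0]]
force: [-0.3, 0.4, -0.6]
opening: 0.002
grasp_force: 0.0
```

Run:
```python
from h import *
from rig import capture,bot
t=capture("top");s=capture("side")
c=np.hstack([cv2.resize(x[...,::-1],(400,400),interpolation=cv2.INTER_CUBIC) for x in(t[190:250,340:400],s[115:175,330:390])])
cv2.imwrite("pics/near.png",c);print(bot.read_state()["position"])
for n in("top","side"):
    K,D,m=KD(n);R=m["rotation"].T
    P=np.array([[.512,-.32,.055],[.512,-.32,.01],bot.read_state()["position"]])
    print(n,cv2.projectPoints(P,cv2.Rodrigues(R)[0],-R@m["position"],K,D)[0][:,0].round(1))
```

```text
[ 0.51260718 -0.32253666  0.09340353]
top [[376.1 221.2]
 [370.3 221.7]
 [382.6 220.4]]
side [[361.3 141.6]
 [358.4 154.7]
 [364.  129.2]]
```

View pics/near.png

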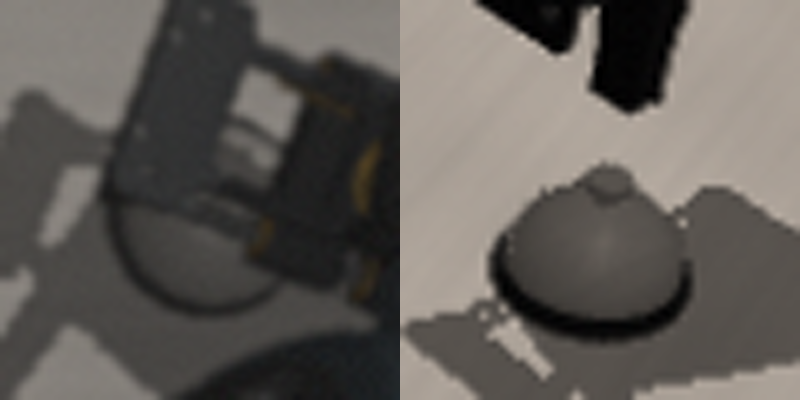

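The side view shows the cap at about (361,141) and the fingertips directly above it at (364,129). Both match the projections, so I'll descend gently.

Emit:
apply_moves:
  plan: "0.03 0.04 0.1 0 0 0;0 0 0.2 0 0 0;0 0 0.2 0 0 0;0 0 0.1 0 0 0;0 0 0.06 0 0 0;0 0 0 0 0 0;0 0 0 0 0 0;0 0 0 0 0 0"

```text
time_s: 4.22
position: [0.5117, -0.3199, 0.0597]
tcp_rot: [[-0.92, 0.393, 0.0], [0.393, 0.92, -0.0], [-0.0, -0.0, -1.0]]
force: [-0.1, -0.2, -0.3]
opening: 0.01
grasp_force: 0.0
```

Emit:
apply_moves:
  plan: "0 0 0.02 0 0 0;0 0 0.02 0 0 0;0 0 0.02 0 0 0;0 0 0.02 0 0 0;0 0 0.02 0 0 0;0 0 0 0 0 0;0 0 0 0 0 0;0 0 0 0 0 0"

```text
time_s: 4.88
position: [0.5116, -0.3198, 0.0548]
tcp_rot: [[-0.92, 0.393, 0.0], [0.393, 0.92, -0.0], [-0.0, -0.0, -1.0]]
force: [-0.1, -0.5, 2.0]
opening: 0.004
grasp_force: 0.9
```

Emit:
apply_moves:
  plan: "0 0 0.02 0 0 0;0 0 0.02 0 0 0;0 0 0.02 0 0 0;0 0 0.02 0 0 0;0 0 0 0 0 0;0 0 0 0 0 0;0 0 0 0 0 0"

```text
time_s: 5.47
position: [0.5116, -0.3198, 0.0507]
tcp_rot: [[-0.92, 0.393, 0.0], [0.393, 0.92, -0.0], [-0.0, -0.0, -1.0]]
force: [-0.7, 0.0, 4.0]
opening: 0.004
grasp_force: 1.9
```

Emit:
apply_moves:
  plan: "0 0 0.01 0 0 0;0 0 0.01 0 0 0;0 0 0 0 0 0;0 0 0 0 0 0;0 0 0 0 0 0"

```text
time_s: 5.88
position: [0.5115, -0.3198, 0.0504]
tcp_rot: [[-0.92, 0.393, 0.0], [0.393, 0.92, -0.0], [-0.0, -0.0, -1.0]]
force: [-0.7, 0.7, 8.2]
opening: 0.002
grasp_force: 4.1
```

The force rose to 8.2 N with the position stopped at 50.4 mm, so the plunger is on its hard stop. Next I release and rise.

Emit:
apply_moves:
  plan: "0 0 -0.04 0 0 0;0 0 -0.06 0 0 0;0 0 -0.1 0 0 0;0 0 -0.2 0 0 0;0 0 -0.4 0 0 0;0 0 -0.5 0 0 0;0 0 -0.5 0 0 0;0 0 -0.4 0 0 0;0 0 -0.2 0 0 0;0 0 0 0 0 0"

```text
time_s: 6.72
position: [0.5127, -0.3208, 0.1724]
tcp_rot: [[-0.92, 0.393, 0.004], [0.393, 0.92, -0.004], [-0.005, -0.002, -1.0]]
force: [0.4, -0.0, -0.3]
opening: 0.005
grasp_force: 0.0
```

Emit:
apply_moves:
  plan: "0.2 0.3 0 0 0 0;0.36 0.6 0 0 0 0;0.36 0.6 0 0 0 0;0.36 0.6 0 0 0 0;0.36 0.6 0 0 0 0;0.36 0.6 0 0 0 0;0.36 0.6 0 0 0 0;0.36 0.6 0 0 0 0;0.3 0.5 0 0 0 0;0.15 0.3 0 0 0 0"

```text
time_s: 7.55
position: [0.4668, -0.0104, 0.1682]
tcp_rot: [[-0.92, 0.391, -0.005], [0.391, 0.92, 0.002], [0.006, -0.0, -1.0]]
force: [0.4, -0.4, 0.6]
opening: 0.01
grasp_force: 0.0
```

Emit:
apply_moves:
  plan: "0 0 0 0 0 0;0 0 0 0 0 0;0 0 0 0 0 0;0 0 0 0 0 0"

```text
time_s: 7.88
position: [0.4702, -0.0148, 0.1692]
tcp_rot: [[-0.919, 0.394, -0.0], [0.394, 0.919, -0.0], [0.0, -0.0, -1.0]]
force: [0.6, -0.5, 0.7]
opening: 0.01
grasp_force: 0.0
```

Emit:
apply_moves:
  plan: "0.04 0.1 0 0 0 0;0 0 0.2 0 0 0;0 0 0.4 0 0 0;0 0 0.4 0 0 0;0 0 0.4 0 0 0;0 0 0.26 0 0 0;0 0 0.1 0 0 0;0 0 0 0 0 0;0 0 0 0 0 0;0 0 0 0 0 0"

```text
time_s: 8.72
position: [0.4707, -0.0087, 0.0823]
tcp_rot: [[-0.919, 0.393, 0.002], [0.393, 0.919, -0.0], [-0.002, 0.0, -1.0]]
force: [-0.1, -0.9, 0.0]
opening: 0.001
grasp_force: 0.0
```

Run:
```python
from h import *
from rig import capture,bot
s=capture("side")
cv2.imwrite("pics/point.png",cv2.resize(s[120:300,215:455,::-1],(800,600),interpolation=cv2.INTER_CUBIC));print(bot.read_state()["position"])
```

```text
[ 0.4707285  -0.00864061  0.08238671]
```

View pics/point.png

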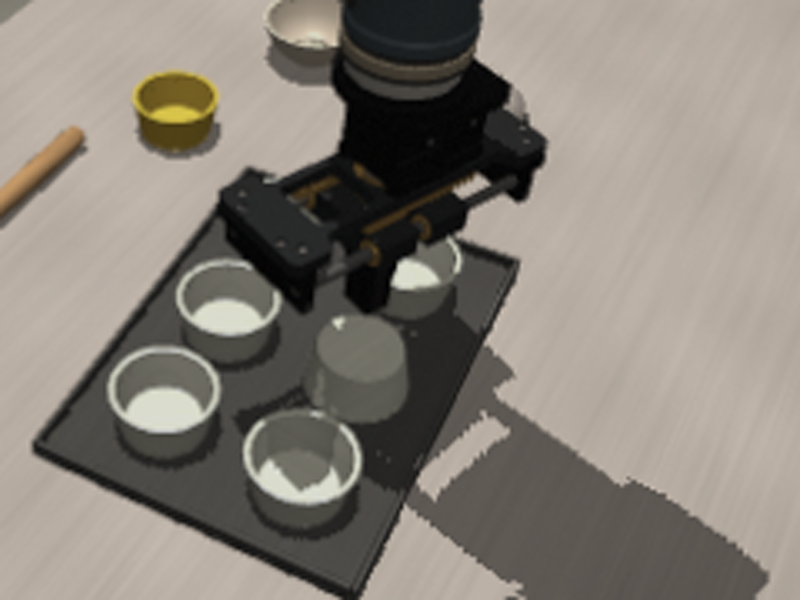

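The picture shows the fingertips at (368,305) above the closed foot centred near (360,348), with nothing disturbed. I'll lower them to 25 mm above the foot and hold.

Emit:
apply_moves:
  plan: "0 0 0.1 0 0 0;0 0 0.14 0 0 0;0 0 0.1 0 0 0;0 0 0 0 0 0;0 0 0 0 0 0;0 0 0 0 0 0;0 0 0 0 0 0;0 0 0 0 0 0;0 0 0 0 0 0;0 0 0 0 0 0"

```text
time_s: 9.6
position: [0.4701, -0.0084, 0.0647]
tcp_rot: [[-0.92, 0.393, 0.0], [0.393, 0.92, -0.0], [-0.0, 0.0, -1.0]]
force: [-0.7, -0.8, 0.5]
opening: 0.004
grasp_force: 0.0
```

Emit:
apply_moves:
  plan: "0 0 0 0 0 0;0 0 0 0 0 0;0 0 0 0 0 0;0 0 0 0 0 0;0 0 0 0 0 0;0 0 0 0 0 0;0 0 0 0 0 0;0 0 0 0 0 0;0 0 0 0 0 0;0 0 0 0 0 0"

```text
time_s: 10.43
position: [0.47, -0.0084, 0.0645]
tcp_rot: [[-0.92, 0.393, -0.0], [0.393, 0.92, 0.0], [0.0, 0.0, -1.0]]
force: [-0.3, 0.2, 0.0]
opening: 0.008
grasp_force: 0.0
```

Emit:
apply_moves:
  plan: "0 0 0 0 0 0;0 0 0 0 0 0;0 0 0 0 0 0;0 0 0 0 0 0;0 0 0 0 0 0;0 0 0 0 0 0;0 0 0 0 0 0;0 0 0 0 0 0;0 0 0 0 0 0;0 0 0 0 0 0"

```text
time_s: 11.27
position: [0.47, -0.0084, 0.0646]
tcp_rot: [[-0.92, 0.393, 0.0], [0.393, 0.92, -0.0], [-0.0, -0.0, -1.0]]
force: [0.6, -0.1, -0.4]
opening: 0.008
grasp_force: 0.0
```

Emit:
apply_moves:
  plan: "0 0 0 0 0 0;0 0 0 0 0 0;0 0 0 0 0 0;0 0 0 0 0 0;0 0 0 0 0 0;0 0 0 0 0 0;0 0 0 0 0 0;0 0 0 0 0 0;0 0 0 0 0 0;0 0 0 0 0 0"

```text
time_s: 12.1
position: [0.47, -0.0084, 0.0646]
tcp_rot: [[-0.92, 0.393, 0.0], [0.393, 0.92, -0.0], [-0.0, 0.0, -1.0]]
force: [0.5, -0.0, 0.5]
opening: 0.006
grasp_force: 0.0
```

```bash
python3 -c "
from rig import bot
print(bot.hand_in())"
```

```text
the job is handed in; nothing more can be done
None
```

I rang the bell with one gentle press to its stop (about 8 N), then pointed about 25 mm above the middle of the upside-down mould, held still there for over 2.5 s, and handed in at about 12 s still pointing; no verdict came back.

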